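# Press a polymer slice onto a spectrometer crystal with the swing-over arm

### The arm

A 6-joint arm with a two-finger parallel gripper is mounted at the origin on a cart in front of the work surface, level with it; the furniture and walls round the work are solid. World frame = base frame: x ahead of the robot, y to its left, z up, the work surface at z = 0. Lengths are in mm, angles in rad, forces in N, time in s.
With the tool pointing down it reaches from about 400 to 925 mm from the base axis. Payload 12.5 kg.
Tool frame: the origin (TCP) lies midway between the tips of the shut fingers; the grasp point (between the pads) lies 19 mm behind it (env.pinch_z is the z of the grasp point in the tool frame, in mm); z points along the fingers, y is the line along which they close (so a half turn about z gives the same grasp; the last joint's range is limited). The gripper opens to 95 mm and grips with 3 to 60 N. Pads are 20 mm wide; open, the fingers measure 119 mm over their backs; the gripper's body (75 mm by 180 mm) begins 59 mm behind the grasp point.
Start: joints at [1.196, 0.491, 1.559, -0, 1.092, -0.106], TCP at [165.967, 602.582, 187.461] pointing down, gripper open.
Joint ranges: [-3.1, 3.1], [-0.84, 2.19], [0.05, 2.79], [-1.13, 4.28], [0.06, 2.93], [-2.69, 2.69]. Speed limits (rad/s): [2.22, 2.22, 2.79, 3.14, 3.14, 3.14].

### API

Orientations are given as [roll, pitch, yaw] about the fixed x, y, z axes, in that order (R = Rz(yaw) Ry(pitch) Rx(roll)).
In Python, from cell import env, eyes gives the robot as it stands.
- The arm moves only by the shell command python3 -m inch 'ROWS'. ROWS is JSON, a list of rows, each a list of 3 entries, a list of its own where there are three numbers: the shift along the tool's x, y, z in units of 60 mm (1.0 is 60 mm), then the turn about the tool's z in units of 5 degrees (1.0 is 5 degrees), then the closure, from -1 (fully open) to 1 (shut). In form: [[[tx, ty, tz], turn, claw], ...]. A call has exactly 10 rows; each row shifts and turns the commanded pose from where the row before left it, along the tool's axes as they then stand; what a row does not reach is not made up. A row lasts 1/8 s, in which the tool goes at most 62.5 mm and 10.7 degrees, less where a joint would pass 70% of its speed; a pose out of reach is approached as far as the arm can. A call is refused whole if a number of a shift passes 1 or a number of a turn 1, either way. A call with a gripper value outside its range is refused whole. The fingers move at their own pace and stop on an object; the grip force is fixed at half the most. Time passes only in rows, so rows that do not move let the fingers close, or fill a call up. It gives the time, the measured TCP pose, the force, the opening and the grip force at its end, in the units of the state.
- env.state(): the state, without advancing time (a new reading comes with each control period).
- eyes.read_camera(name): name is "scene" or "top"; returns a dict with "pixels" (400x640x3 uint8, red, green, blue), "fx", "fy", "cx", "cy" (pixels), "extrinsics" (4x4, takes a point from world to camera coordinates). Camera axes: x right, y down, z forward; pixel columns grow to the right and rows downward; lengths in mm; the calibration is good to about 2 mm. A picture is of the moment at which its call begins. There is no depth.
- env.job_done(): hands the job in; it is judged then, once.
Trained networks look in a picture, given as the dict that the camera call returned (one of the last four; its "shot" number tells which), for a name from the list of things; names that differ only in an ending like _2 or _b are one class to them, and where a whole thing is asked for, a point or a joint stands for the part that bears it (a point fixed in the world has none). Each returns a list of dicts, best first, with "score" (0 to 1); they miss things now and then, are a little off and sometimes report something else, mostly with a low value. They report only what shows in the picture. A call takes as long as a camera call.
- eyes.boxes_of(name, picture): "centre" ([row, column] in pixels, amid what is visible of it).
- eyes.cut_out(name, picture): "mask" (400x640 bool, what is visible of it) and "centre" ([row, column] in pixels, amid what is visible of it).
- eyes.spot_point(name, picture): "centre" ([row, column] in pixels: a listed point, or the origin of a listed thing).
The state is a dict: "t": time; "joints": joint angles; "qvel": joint speeds; "tau": joint torques, N m; "eef_pos": TCP position; "tcp_rot": TCP orientation; "ft_force": force on the tool from outside, world axes, zero at the start; "moment": the same for the moment, N m; "opening": opening from 0.0 (shut) to 1.0 (fully open); "grip_force": force on a finger pad.
Only numpy, scipy, OpenCV 4.12 (cv2) and the standard library are available. Lean on these libraries where they do the work, as an engineer would, in place of code of your own. Each camera call takes 0.05 s, during which the arm holds its last target. There are 200 camera calls.

### The job

Identify the solid round slice of plastic: while the pressure arm is swung clear, lay it flat and centred over the spectrometer's crystal and let go, gently. Then swing the arm over it up to its stop with the knob still up, push the sprung knob straight down as far as it goes so that the anvil clamps the slice, and finish still holding it down there for the scan. Leave the other slices and the things around where they are.

Things in the scene. Friction and masses are not known exactly. Their poses are not given: they have to be found in the camera images.
- spectrometer: compact white instrument, fixed, 214 x 154 mm, steel top plate 78 mm above the worktop. Origin: centre of its underside; z up, x from its front (dark window, roughly facing the robot) to its rear. Crystal on its centre line at x = -50 mm, arm pillar at x = +60 mm; a 9 mm stop post, top 114 mm above the worktop, at x = +12, y = -15 mm
- crystal (a point): the crystal: a dark 4 mm spot at the centre of a round steel puck of 48 mm diameter that stands 2 mm proud of the steel top plate. The point lies on the upper face of the puck, 80 mm above the worktop, where the slice's underside comes to rest
- swing_arm (a joint): angle of the pressure arm about its vertical pillar, rad: 0 = over the crystal, against the stop; grows to 1.9 clockwise seen from above, swung clear to the instrument's +y side (left seen from the robot). Friction (0.12 N m) keeps it where it is left. Arm 22 mm wide, underside 105 and top 121 mm above the worktop; knob axis 110 mm from the pillar axis
- pillar_hinge (a point): point on the vertical hinge axis of the pressure arm, at the top of its hub, 123 mm above the worktop
- plunger (a joint): how far the sprung knob is pressed, m: 0 = up, 0.010 = down on the arm's steel shoulder (hard stop). Return spring 3 N, 6 N at the stop. After 5 mm the sprung anvil meets a 10 mm slice and adds 3 N, 8 N at the stop: holding it there takes about 14 N in all; any more goes into the arm, not the crystal
- knob: black fluted knob of the plunger, upright at the arm's end: 26 mm in diameter, 29 mm over its lowest 6 mm, 35.5 mm high. Origin: centre of its underside, at rest 133 mm above the worktop, 10 mm above the arm's shoulder. It does not turn in the arm; it can be gripped round its side from above to swing the arm, and pushed down gripped or on its top
- knob_top (a point): centre of the top of the knob, 35.5 mm above the knob's underside and at rest 168.5 mm above the worktop
- anvil: steel pressure anvil, 8 mm in diameter at its flat tip, under the end of the arm on the knob's axis. Origin at the centre of its tip, which at rest is 95 mm above the worktop (15 mm above the crystal puck)
- sample_tray: flat aluminium tray, fixed, 90 x 240 mm with a rim 6.5 mm high; its floor is 3 mm above the worktop. Origin at the centre of its underside, z up, y along its length. The three black slices lie in it 70 mm apart in a row along y, in any order
- round_slice: the piece to be measured: solid disc cut from round black bar, 30 mm in diameter, 10 mm thick, about 15 g, lying flat. Origin at the centre of its underside, z up
- tube_slice: ring cut from black tube, 32 mm outside, 20 mm inside, 10 mm thick. Origin at the centre of its underside. To be left alone
- flat_slice: rectangular piece cut from flat black bar, 44 x 20 mm, 10 mm thick, long side along its x. Origin at the centre of its underside. To be left alone
- sample_vial: small amber glass vial with white cap, 27 mm in diameter, 51 mm high, standing near the tray; origin at the centre of its underside. To be left alone
- dish: glass petri dish, 90 mm in diameter, 31 mm high, on the worktop near the tray; origin at the centre of its underside. To be left alone
- pen: marker pen, 135 mm long and 16 mm thick, lying on the worktop left of the spectrometer. To be left alone

How it is judged (in metres and radians):
On the way, in this order (a step that is already met when the one before it is completed fails the run):
1. the round slice lies flat over the crystal, let go of, with the arm still swung clear (horizontal distance between round_slice and crystal below 0.009 m and z of round_slice in the frame of crystal between -0.002 and 0.002 m and angle between round_slice's own z axis and vertical below 0.1 rad and contact force between the fingers and round_slice below 0.1 N and value of joint swing_arm above 0.8 rad), for 0.2 s.
2. the pressure arm is over the slice, against its stop, with the knob still up (value of joint swing_arm below 0.05 rad and value of joint plunger below 0.004 m and horizontal distance between round_slice and crystal below 0.009 m and angle between round_slice's own z axis and vertical below 0.1 rad), for 0.1 s.
At the end, for the whole second after the job is handed in: Fingers hold the knob on its stop (pressed 9 of 10 mm or more, finger force over 5 N), arm within 0.05 rad of its stop, anvil on the round slice with over 4 N; the slice flat on the puck, its centre within 9 mm of the crystal, untouched by the fingers (value of joint plunger above 0.009 m and value of joint swing_arm below 0.05 rad and contact force between the fingers and knob above 5 N and contact force between anvil and round_slice above 4 N and horizontal distance between round_slice and crystal below 0.009 m and z of round_slice in the frame of crystal between -0.002 and 0.002 m and angle between round_slice's own z axis and vertical below 0.1 rad and contact force between the fingers and round_slice below 0.1 N); the arm keeps its last pose, push and grip.
It fails at once if the round slice is slammed onto the crystal (over 80 N) (contact force between round_slice and spectrometer above 80 N).
It fails at once if the round slice is dropped or thrown onto the crystal (still faster than 0.35 m/s in the last 4 mm above the puck) (horizontal distance between round_slice and crystal below 0.03 m and z of round_slice in the frame of crystal below 0.004 m and linear speed of round_slice above 0.35 m/s).
It fails at once if another slice is moved more than 20 mm (distance of any of tube_slice, flat_slice from where it was at the start of the episode above 0.02 m).
It fails at once if a bystander is moved more than 20 mm (distance of any of sample_vial, dish, pen from where it was at the start of the episode above 0.02 m).
It also fails if it takes over 45 s, if anything falls off the work surface, if the arm or the gripper's body presses on something with over 40 N, if the wrist force passes 120 N, or if a joint passes its speed limit or range.

## Working session

There is one attempt and no reset: what is moved stays moved. The work goes in short steps, Python scripts to look and compute and a shell command to move; the robot and the scene stay as the last step left them, time stands still between calls to the robot, and variables do not carry over. Pictures are saved under pics/ and viewed, at most 10 in all, crops included, and the job is handed in when it is done.

```bash
ls; mkdir -p pics; cat > h.py <<'E'
import numpy as np, cv2
from cell import env, eyes
def ray(p,px):
    E=np.array(p["extrinsics"]);R=E[:3,:3];c=-R.T@E[:3,3]
    d=R.T@np.array([(px[1]-p["cx"])/p["fx"],(px[0]-p["cy"])/p["fy"],1]);return c,d
def onz(p,px,z):
    c,d=ray(p,px);return c+d*(z-c[2])/d[2]
def save(p,n,crop=None,s=1):
    im=p["pixels"][:,:,::-1]
    if crop:im=im[crop[0]:crop[1],crop[2]:crop[3]]
    cv2.imwrite("pics/"+n,cv2.resize(im,None,fx=s,fy=s))
E
cat > look.py <<'E'
from h import *
Z=dict(crystal=80,pillar_hinge=123,knob_top=168.5,knob=133,anvil=95,round_slice=3,tube_slice=3,flat_slice=3,sample_tray=0,spectrometer=0,sample_vial=0,dish=0,pen=8)
np.set_printoptions(precision=1,suppress=True)
P={n:eyes.read_camera(n) for n in("top","scene")}
for n in P: save(P[n],n+"0.png")
for k,z in Z.items():
    for n in P:
        for r in eyes.spot_point(k,P[n])[:2]:
            print(k,n,round(r["score"],2),np.array(r["centre"]),onz(P[n],r["centre"],z)[:2])
s=env.state();print(s["t"],s["eef_pos"],s["tcp_rot"],s["opening"],env.pinch_z)
E
python3 look.py
```

```text
pics
crystal top 0.95 [198.8 241.7] [465.5 263.4]
crystal top 0.53 [207.4 385.4] [ 448.6 -177.6]
crystal scene 0.93 [159.6 287.2] [479.5 261.3]
pillar_hinge top 0.77 [160.8 233.4] [574.3 283.8]
pillar_hinge scene 0.75 [138.3 307.2] [572.9 281.2]
knob_top top 0.65 [181.7 197.1] [500.4 371.6]
knob_top scene 0.59 [117.7 278.9] [518.1 386.9]
knob top 0.49 [183.1 197.1] [502.5 384.8]
knob scene 0.63 [128.7 279.9] [510.8 370.9]
round_slice top 0.47 [219.5 194.7] [403.9 433.6]
round_slice top 0.39 [205.5 384.6] [ 463.6 -186. ]
round_slice scene 0.52 [260.2 352.9] [ 467.8 -183.9]
tube_slice top 0.37 [203. 363.] [ 470.3 -115.6]
tube_slice scene 0.59 [245.  341.1] [ 469.1 -114. ]
flat_slice top 0.61 [204.5 407.3] [ 468.5 -259.7]
flat_slice scene 0.68 [279.1 368.3] [ 468.1 -266.5]
sample_tray top 0.73 [205.2 384.7] [ 465.  -186.7]
sample_tray scene 0.7 [334.5 373.2] [ 378.3 -422.2]
sample_tray scene 0.67 [262.3 356.5] [ 474.1 -194.3]
spectrometer top 0.83 [185.2 243.3] [521.5 280.8]
spectrometer top 0.29 [206.1 361.7] [ 460.4 -111.7]
spectrometer scene 0.96 [173.2 296.1] [511.2 263.8]
sample_vial top 0.64 [204.7 459.1] [ 471.9 -428.4]
sample_vial scene 0.6 [319.5 401.1] [ 469.9 -423.7]
dish top 0.94 [231.7 459.9] [ 384.2 -428.8]
dish scene 0.96 [337.4 372.7] [ 372.2 -428.6]
pen top 0.57 [217.2 196.3] [411.1 427. ]
pen top 0.19 [158.9 232. ] [608.  321.3]
pen scene 0.52 [158.3 250.2] [400.  421.1]
1.4 [166.  602.6 187.5] [3.1 0.  2.9] 0.9973459638644147 -18.8
```

```bash
python3 -c "
import cv2,numpy as np
a=cv2.imread('pics/top0.png');b=cv2.imread('pics/scene0.png')
cv2.imwrite('pics/a.png',np.vstack([cv2.resize(a[130:250,170:290],(400,400),interpolation=2),]) if 0 else np.hstack([cv2.resize(a[140:240,170:270],(400,400),interpolation=2),cv2.resize(a[160:250,340:430],(400,400),interpolation=2)]))
cv2.imwrite('pics/b.png',cv2.resize(b[90:390,210:450],(480,600),interpolation=2))"
```

```text
(no output)
```

View pics/a.png

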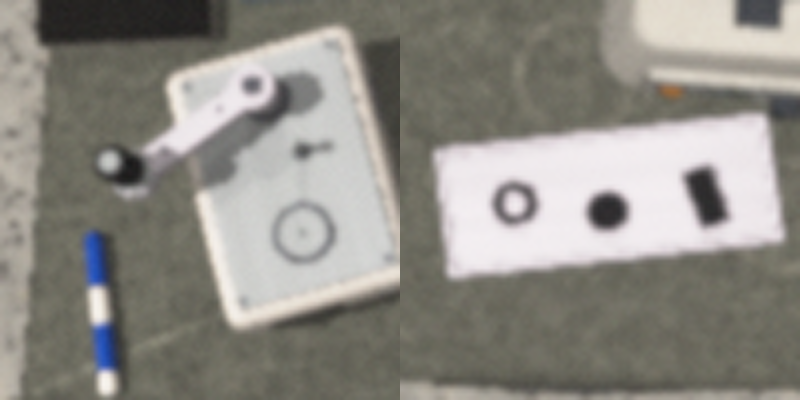

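View pics/b.png

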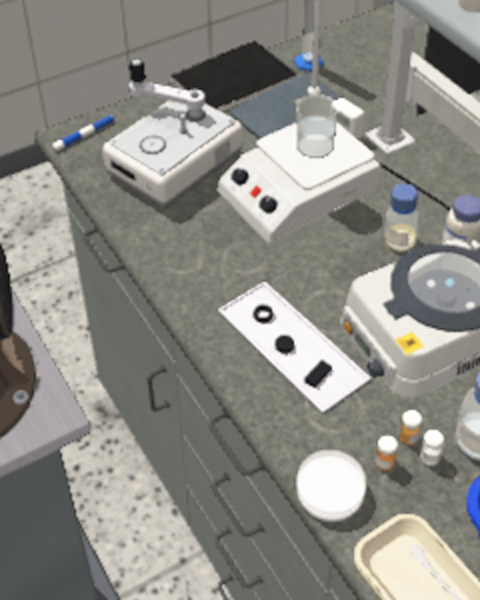

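The top view shows the tube at about (204,366), the disc at about (207,386), the flat slice and the puck ring at about (198,245). The network's crystal and disc points look a few pixels off, so I'll refine them by segmentation.

```bash
cat > m.py <<'E'
from h import *
np.set_printoptions(precision=1,suppress=True)
P={n:eyes.read_camera(n) for n in("top","scene")}
def tri(a,b):
    A=[];B=[]
    for n,px in(("top",a),("scene",b)):
        c,d=ray(P[n],px);d/=np.linalg.norm(d);M=np.eye(3)-np.outer(d,d);A.append(M);B.append(M@c)
    return np.linalg.solve(sum(A),sum(B))
def dark(n,r0,r1,c0,c1,th):
    g=P[n]["pixels"].min(2)[r0:r1,c0:c1] if 0 else P[n]["pixels"].mean(2)[r0:r1,c0:c1]
    k,l,s,ce=cv2.connectedComponentsWithStats((g<th).astype(np.uint8))
    out=[]
    for i in range(1,k):
        if s[i,4]>8:
            w=np.where(l==i,np.clip(th+40-g,0,None),0);yy,xx=np.mgrid[r0:r1,c0:c1]
            out.append((s[i,4],s[i,:4],np.array([(w*yy).sum(),(w*xx).sum()])/w.sum()))
    return out
for n,reg in(("top",(190,218,352,418)),("scene",(235,295,325,385))):
    for a,b,c in dark(n,*reg,100): print(n,a,b,c,onz(P[n],c,8)[:2],onz(P[n],c,13)[:2])
for n in P:
    for k in("crystal","pillar_hinge","knob_top","spectrometer"):
        r=(eyes.cut_out(k,P[n]) or [None])[0]
        if r: ys,xs=np.nonzero(r["mask"]);print(n,k,round(r["score"],2),np.array(r["centre"]),ys.min(),ys.max(),xs.min(),xs.max())
E
python3 m.py
python3 - <<'E'
from h import *
a=cv2.imread('pics/top0.png')[185:212,230:260];b=cv2.imread('pics/scene0.png')[148:172,270:304]
cv2.imwrite('pics/c.png',np.hstack([cv2.resize(a,(390,351),interpolation=0),cv2.resize(b,(408,351),interpolation=0)]))
E
```

```text
top 62 [53  8  8 12] [203.8 408.4] [ 470.4 -262.4] [ 469.7 -261.4]
top 44 [31 14  8  7] [207.1 386.2] [ 457.9 -190.5] [ 457.3 -189.8]
scene 42 [12  8  9  8] [246.6 341.2] [ 463.7 -123.3] [ 461.4 -126.8]
scene 66 [23 23  9  9] [261.9 352. ] [ 459.8 -191.3] [ 457.5 -194.5]
scene 91 [38 36 13 13] [276.9 368.6] [ 471.2 -263.2] [ 468.9 -266.2]
top crystal 0.91 [183.8 239.8] 147 221 194 275
top pillar_hinge 0.68 [172.5 217.7] 156 189 193 239
top knob_top 0.63 [178.9 199.3] 176 186 194 205
scene crystal 0.78 [162.2 292.2] 119 192 261 331
scene pillar_hinge 0.54 [135.3 285.2] 119 143 274 311
scene spectrometer 0.98 [162.8 293.2] 119 192 261 330
```

View pics/c.png

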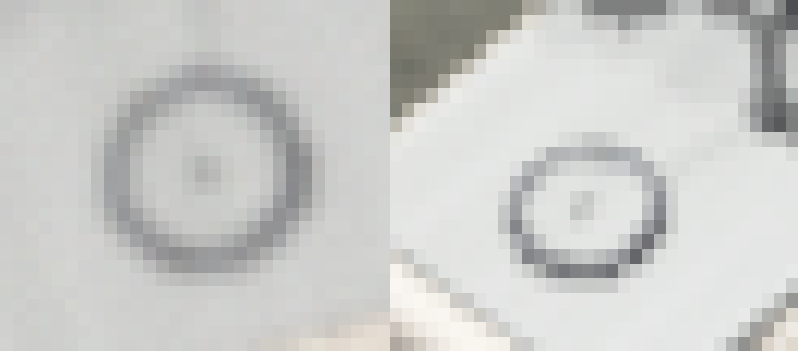

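Puck and dot are clear: dot in top at (row 197.8, col 245.4), in scene at (161.7, 285.6).

```bash
cat >> h.py <<'E'
E
cat > c.py <<'E'
from h import *
np.set_printoptions(precision=1,suppress=True)
P={n:eyes.read_camera(n) for n in("top","scene")}
print(onz(P["top"],(197.8,245.4),80),onz(P["scene"],(161.7,285.6),80))
# hub dark cap and knob, stop post in a.png (4 px per px, origin 140,170)
for nm,(x,y),z in(("hub",(252,85),123),("post",(302,151),114),("knobtop",(112,162),168.5),("cornerFR",(396,268),78),("cornerFL",(235,325),76),("cornerRL",(172,75),76),("cornerRR",(345,30),76)):
    print(nm,onz(P["top"],(140+y/4-.5,170+x/4-.5),z))
E
python3 c.py
```

```text
[468.8 252.2  80. ] [469.4 254.1  80. ]
hub [574.4 286.5 123. ]
post [526.6 248.4 114. ]
knobtop [505.4 370.8 168.5]
cornerFR [443.7 180.   78. ]
cornerFL [397.3 302.1  76. ]
cornerRL [592.4 363.5  76. ]
cornerRR [631.3 229.   76. ]
```

```bash
python3 -m inch '[[[0,0,-0.3],-1,-0.05],[[0,0,-0.3],-1,-0.05],[[0,0,-0.3],-1,-0.05],[[0,0,0],-0.08,-0.05],[[-0.47,-0.88,0],0,-0.05],[[-0.47,-0.88,0],0,-0.05],[[-0.47,-0.88,0],0,-0.05],[[-0.47,-0.88,0],0,-0.05],[[-0.47,-0.88,0],0,-0.05],[[-0.47,-0.88,0],0,-0.05]]'
```

```text
t: 3.25
eef_pos: [335.5, 283.9, 240.8]
tcp_rot: [-3.141, -0.0, 3.14]
ft_force: [0.7, 0.7, -0.3]
opening: 0.527
grip_force: 0.0
```

```bash
python3 -m inch '[[[-0.51,-0.85,0],0,-0.05],[[-0.51,-0.85,0],0,-0.05],[[-0.51,-0.85,0],0,-0.05],[[-0.51,-0.85,0],0,-0.05],[[0,-0.9,0],0,-0.05],[[0,-0.9,0],0,-0.05],[[0,-0.9,0],0,-0.05],[[0,-0.9,0],0,-0.05],[[0,-0.9,0],0,-0.05],[[0,0,0.9],0,-0.05]]'
```

```text
t: 4.5
eef_pos: [458.8, -192.2, 188.2]
tcp_rot: [-3.138, 0.005, 3.136]
ft_force: [0.5, 0.3, -1.3]
opening: 0.523
grip_force: 0.0
```

```bash
python3 -m inch '[[[0,0,0.8],0,-0.05],[[0,0,0.8],0,-0.05],[[0,0,0.8],0,-0.05],[[0,0,0.4],0,-0.05],[[0,0,0.23],0,-0.05],[[0,0,0],0,-0.05],[[0,0,0],0,1],[[0,0,0],0,1],[[0,0,0],0,1],[[0,0,0],0,1]]'
```

```text
t: 5.75
eef_pos: [457.7, -188.2, 5.9]
tcp_rot: [-3.141, 0.001, 3.142]
ft_force: [0.8, 0.6, -0.0]
opening: 0.158
grip_force: 0.0
```

```bash
python3 -c "
from h import *
p=eyes.read_camera('scene');save(p,'g.png',(200,320,290,450),4)"
```

```text
(no output)
```

View pics/g.png

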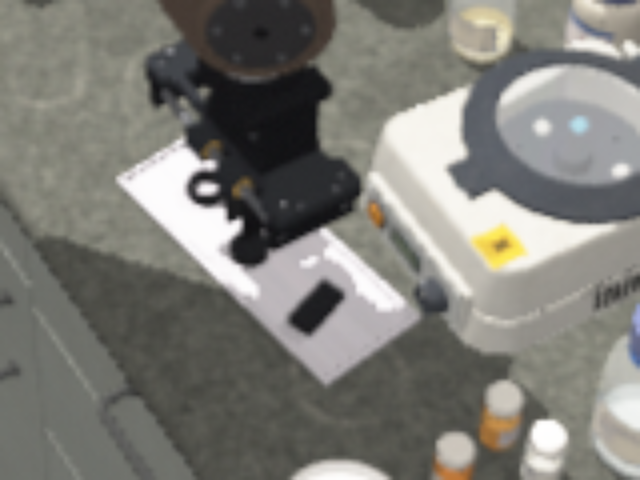

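```bash
cat > q.py <<'E'
from m import *
for n in P:
    E=np.array(P[n]["extrinsics"]);p=P[n]
    for q in((457.7,-188.2,5.9),(457.7,-188.2,45)):
        v=E[:3,:3]@np.array(q)+E[:3,3];print(n,"tcp px",v[1]/v[2]*p["fy"]+p["cy"],v[0]/v[2]*p["fx"]+p["cx"])
save(P["top"],"g2.png",(150,250,330,450),5)
print(env.state()["opening"],env.state()["grip_force"])
E
python3 q.py
```

```text
top 1847 [ 0  0 66 28] [202.7 387.2] [ 472.5 -193.6] [ 471.8 -192.9]
scene 877 [12  0 44 32] [247.2 358.5] [ 508.2 -153.2] [ 505.8 -156.7]
scene 812 [ 0 32 44 28] [283.3 340.6] [ 388.7 -240.1] [ 386.8 -243.2]
scene 97 [37 35 14 14] [276.6 368.5] [ 471.5 -262.3] [ 469.2 -265.3]
scene 38 [50 53 10  7] [292.1 380.9] [ 471.  -325.8] [ 468.7 -328.5]
top crystal 0.75 [181.  241.6] 146 222 193 268
top pillar_hinge 0.67 [173.  218.4] 155 189 193 240
top knob_top 0.63 [180.3 198.2] 176 186 194 205
top spectrometer 0.89 [179.7 236.7] 147 221 194 268
scene crystal 0.7 [314.2 403.3] 308 324 397 407
scene pillar_hinge 0.5 [132.4 279.1] 119 138 274 292
scene knob_top 0.67 [126.6 279.7] 120 129 275 281
scene spectrometer 0.95 [167.6 285.6] 119 192 261 312
top tcp px 207.21676814556596 385.4035295284277
top tcp px 205.82784008667596 387.19743908356463
scene tcp px 261.92950784505433 350.8981539390821
scene tcp px 253.68993347069772 351.1783911522117
0.006567918666914142 0.0
```

View pics/g2.png

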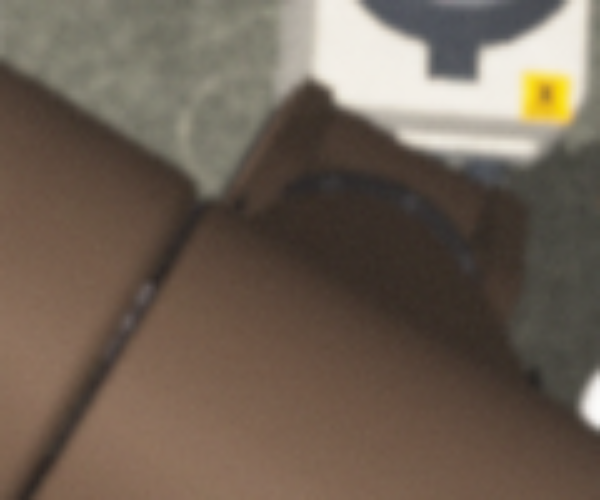

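```bash
python3 -c "
from h import *
p=eyes.read_camera('scene');save(p,'g3.png',(235,290,315,385),8)
s=env.state();print(s['eef_pos'],s['ft_force'],s['opening'])"
```

```text
[ 457.54187495 -188.19374673    5.57910238] [-0.19491953  1.01522335  0.48750057] 0.012088671324533526
```

View pics/g3.png

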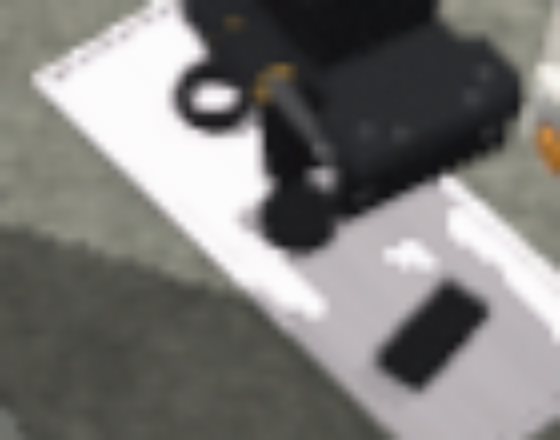

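```bash
python3 -m inch '[[[0,0,-0.3],0,1],[[0,0,-0.4],0,1],[[0,0,-0.5],0,1],[[0,0,0],0,1],[[0,0,0],0,1],[[0,0,0],0,1],[[0,0,0],0,1],[[0,0,0],0,1],[[0,0,0],0,1],[[0,0,0],0,1]]'; python3 -c "
from h import *
p=eyes.read_camera('scene');save(p,'g4.png',(215,290,315,415),7)
s=env.state();print(s['eef_pos'],s['ft_force'],s['opening'])
E=np.array(p['extrinsics'])
for q in((457.7,-188,s['eef_pos'][2]),(458,-190,8)):
  v=E[:3,:3]@np.array(q)+E[:3,3];print(v[1]/v[2]*p['fy']+p['cy'],v[0]/v[2]*p['fx']+p['cx'])"
```

```text
t: 7.6
eef_pos: [457.5, -188.2, 77.6]
tcp_rot: [3.141, -0.0, 3.142]
ft_force: [-0.4, 0.6, -0.0]
opening: 0.002
grip_force: 0.0
[ 457.57073354 -188.21025768   77.59326878] [ 0.98068862 -0.59082726  0.26052532] 0.004363212471707424
246.53841724767955 351.38300889671217
261.8564448308084 351.31933070033944
```

View pics/g4.png

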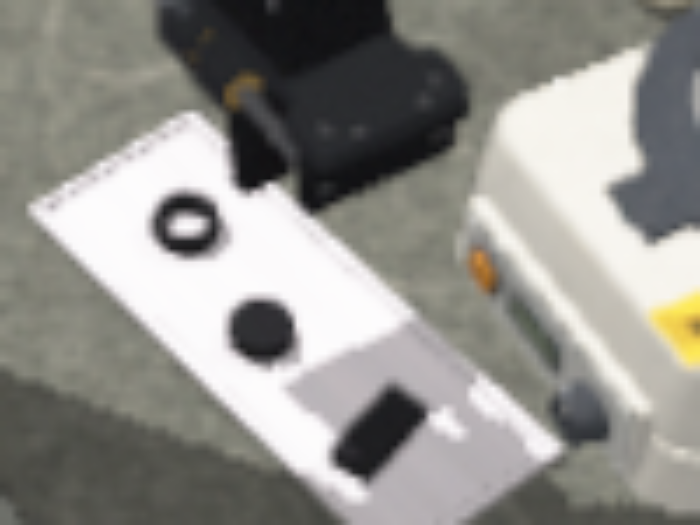

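The disc is untouched; the shut fingertips show about 5 px (≈20 mm) above where the TCP projects, so they closed over it. I'll probe down lower with the fingers open round it.

```bash
python3 -m inch '[[[0,0,0.1],0,-0.05],[[0,0,0.1],0,-0.05],[[0,0,0.1],0,-0.05],[[0,0,0.1],0,-0.05],[[0,0,0.1],0,-0.05],[[0,0,0.1],0,-0.05],[[0,0,0.3],0,-0.05],[[0,0,0.25],0,-0.05],[[0,0,0.11],0,-0.05],[[0,0,0],0,-0.05]]'
```

```text
t: 8.9
eef_pos: [457.4, -188.1, 1.6]
tcp_rot: [3.141, -0.001, 3.142]
ft_force: [-0.3, -0.3, 0.4]
opening: 0.526
grip_force: 0.0
```

```bash
python3 -m inch '[[[0,0,0.02],0,-0.05],[[0,0,0.02],0,-0.05],[[0,0,0.02],0,-0.05],[[0,0,0.02],0,-0.05],[[0,0,0.02],0,-0.05],[[0,0,0.02],0,-0.05],[[0,0,0.02],0,-0.05],[[0,0,0.02],0,-0.05],[[0,0,0],0,-0.05],[[0,0,0],0,-0.05]]'; python3 -c "
from h import *
p=eyes.read_camera('scene')
cv2.imwrite('pics/g5.png',cv2.resize(p['pixels'][225:290,315:395,::-1],None,fx=9,fy=9,interpolation=2))
s=env.state();print(s['eef_pos'],s['ft_force'],s['opening'])"
```

```text
t: 10.15
eef_pos: [457.6, -188.2, -7.6]
tcp_rot: [3.142, 0.0, 3.142]
ft_force: [-0.7, -0.6, 0.4]
opening: 0.526
grip_force: 0.0
[ 457.56434147 -188.20124898   -7.58987672] [ 1.12258196  0.26142294 -0.64021156] 0.5274609874139183
```

View pics/g5.png

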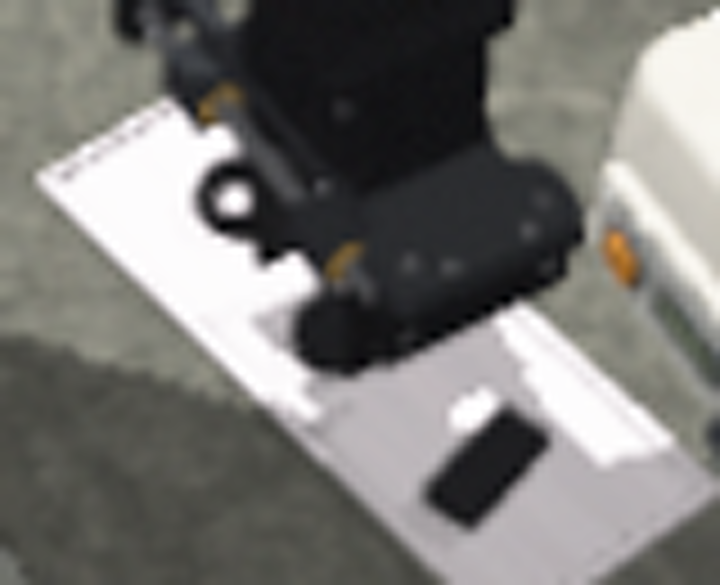

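```bash
python3 -c "
from h import *
p=eyes.read_camera('scene');E=np.array(p['extrinsics'])
R=E[:3,:3];print('cam',-R.T@E[:3,3])
for q in[(x,-188+dy,z) for x in (457,478) for dy in(25,38,-25,-38) for z in(3,12,20)]:
  v=R@np.array(q)+E[:3,3];print(q,np.round([v[1]/v[2]*p['fy']+p['cy'],v[0]/v[2]*p['fx']+p['cx']],1),'crop',np.round([(v[0]/v[2]*p['fx']+p['cx']-314.5)*9,(v[1]/v[2]*p['fy']+p['cy']-224.5)*9]))"
```

```text
cam [ -68.4245996  -959.69016599 1183.4321536 ]
(457, -163, 3) [257.1 346.2] crop [286. 293.]
(457, -163, 12) [255.2 346.3] crop [286. 276.]
(457, -163, 20) [253.5 346.3] crop [286. 261.]
(457, -150, 3) [254.2 344. ] crop [265. 268.]
(457, -150, 12) [252.4 344. ] crop [265. 251.]
(457, -150, 20) [250.7 344. ] crop [266. 236.]
(457, -213, 3) [268.2 355.2] crop [366. 394.]
(457, -213, 12) [266.4 355.2] crop [367. 377.]
(457, -213, 20) [264.7 355.3] crop [367. 362.]
(457, -226, 3) [271.2 357.5] crop [387. 420.]
(457, -226, 12) [269.3 357.6] crop [388. 404.]
(457, -226, 20) [267.7 357.7] crop [389. 389.]
(478, -163, 3) [254.3 352. ] crop [337. 268.]
(478, -163, 12) [252.4 352.1] crop [338. 251.]
(478, -163, 20) [250.7 352.1] crop [339. 236.]
(478, -150, 3) [251.5 349.7] crop [317. 243.]
(478, -150, 12) [249.6 349.8] crop [317. 226.]
(478, -150, 20) [247.9 349.8] crop [318. 211.]
(478, -213, 3) [265.3 361. ] crop [419. 368.]
(478, -213, 12) [263.5 361.1] crop [420. 351.]
(478, -213, 20) [261.8 361.2] crop [420. 336.]
(478, -226, 3) [268.3 363.4] crop [440. 394.]
(478, -226, 12) [266.4 363.5] crop [441. 377.]
(478, -226, 20) [264.8 363.6] crop [442. 362.]
```

```bash
python3 -m inch '[[[0,0,0.02],0,-0.05],[[0,0,0.02],0,-0.05],[[0,0,0.02],0,-0.05],[[0,0,0.02],0,-0.05],[[0,0,0.02],0,-0.05],[[0,0,0],0,1],[[0,0,0],0,1],[[0,0,0],0,1],[[0,0,0],0,1],[[0,0,0],0,1]]'
```

```text
t: 11.5
eef_pos: [457.6, -188.2, -13.6]
tcp_rot: [3.142, 0.0, -3.142]
ft_force: [0.6, 0.1, 0.4]
opening: 0.059
grip_force: 0.0
```

```bash
python3 -m inch '[[[0,0,0],0,1],[[0,0,0],0,1],[[0,0,0.01],0,1],[[0,0,0.01],0,1],[[0,0,0.01],0,1],[[0,0,0.01],0,1],[[0,0,0.01],0,1],[[0,0,0],0,1],[[0,0,0],0,1],[[0,0,0],0,1]]'
python3 -c "
from h import *
p=eyes.read_camera('scene')
a=p['pixels'][225:290,315:395,::-1];b=p['pixels'][225:290,315:395,::-1].astype(float)
b=np.clip((b/255)**.45*255,0,255).astype(np.uint8)
cv2.imwrite('pics/g6.png',cv2.resize(b,None,fx=9,fy=9,interpolation=2))"
```

```text
t: 12.75
eef_pos: [457.7, -188.2, -14.1]
tcp_rot: [-3.141, 0.002, -3.141]
ft_force: [-8.2, 3.8, 43.5]
opening: 0.004
grip_force: 21.6
```

View pics/g6.png

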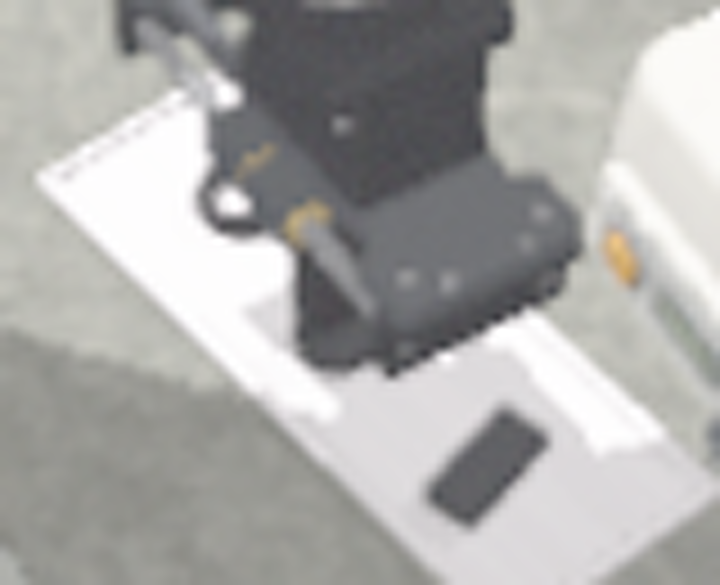

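Contact: shut tips touch the disc's top (z 13) at a reading of about -14, so true tip height is about reading + 27. I'll lift, open, and go lower.

```bash
python3 -m inch '[[[0,0,-0.1],0,-0.05],[[0,0,0],0,-0.05],[[0,0,0],0,-0.05],[[0,0,0],0,-0.05],[[0,0,0],0,-0.05],[[0,0,0],0,-0.05],[[0,0,0.04],0,-0.05],[[0,0,0.04],0,-0.05],[[0,0,0.04],0,-0.05],[[0,0,0.03],0,-0.05]]'
```

```text
t: 14.05
eef_pos: [457.5, -188.2, -19.8]
tcp_rot: [3.141, -0.0, -3.142]
ft_force: [-0.4, 0.4, 0.8]
opening: 0.525
grip_force: 0.0
```

```bash
python3 -m inch '[[[0,0,0.01],0,-0.05],[[0,0,0],0,0],[[0,0,0],0,1],[[0,0,0],0,1],[[0,0,0],0,1],[[0,0,0],0,1],[[0,0,0],0,1],[[0,0,0],0,1],[[0,0,0],0,1],[[0,0,0],0,1]]'
```

```text
t: 15.3
eef_pos: [457.6, -188.2, -20.2]
tcp_rot: [3.142, 0.0, 3.142]
ft_force: [0.2, -0.2, 2.1]
opening: 0.288
grip_force: 30.0
```

Gripped (opening ≈ 27 mm, 30 N). Lift and carry.

```bash
python3 -m inch '[[[0,0,-0.3],0,1],[[0,0,-0.9],0,1],[[0,0,-0.9],0,1],[[0,0,-0.9],0,1],[[-0.03,0.95,0],0,1],[[-0.03,0.95,0],0,1],[[-0.03,0.95,0],0,1],[[-0.03,0.95,0],0,1],[[-0.03,0.95,0],0,1],[[-0.03,0.95,0],0,1]]'
```

```text
t: 16.55
eef_pos: [468.1, 155.7, 159.8]
tcp_rot: [3.142, 0.0, -3.142]
ft_force: [-0.1, 0.0, -0.5]
opening: 0.292
grip_force: 30.0
```

```bash
python3 -m inch '[[[0,0.7,0],0,1],[[0,0.6,0],0,1],[[0,0.35,0],0,1],[[0,0,0],-1,1],[[0,0,0],-1,1],[[0,0,0.5],0,1],[[0,0,0.4],0,1],[[0,0,0.3],0,1],[[0,0,0],0,1],[[0,0,0],0,1]]'
cat > v.py <<'E'
from h import *
np.set_printoptions(precision=1,suppress=True)
P={n:eyes.read_camera(n) for n in("top","scene")}
s=env.state();t=s["eef_pos"];print(t,s["tcp_rot"])
zb=t[2]+23.2
for n in P:
    E=np.array(P[n]["extrinsics"]);p=P[n]
    v=E[:3,:3]@np.array([t[0],t[1],zb+5])+E[:3,3];print(n,"expected disc px",v[1]/v[2]*p["fy"]+p["cy"],v[0]/v[2]*p["fx"]+p["cx"])
    for r in eyes.cut_out("round_slice",p)[:3]:
        print(" cut",round(r["score"],2),np.array(r["centre"]),onz(p,r["centre"],zb+5),r["mask"].sum())
a=P["scene"]["pixels"][125:195,250:330,::-1]
cv2.imwrite("pics/v.png",cv2.resize(a,None,fx=9,fy=8.5,interpolation=2))
E
python3 v.py
```

```text
t: 17.8
eef_pos: [468.6, 252.9, 88.4]
tcp_rot: [3.141, 0.0, -2.967]
ft_force: [-0.3, 0.6, -0.2]
opening: 0.289
grip_force: 30.0
[468.7 252.9  88.6] [ 3.1  0.  -3. ]
top expected disc px 196.13609521433708 242.23991325658727
scene expected disc px 153.73415173827425 284.81729135038375
```

View pics/v.png

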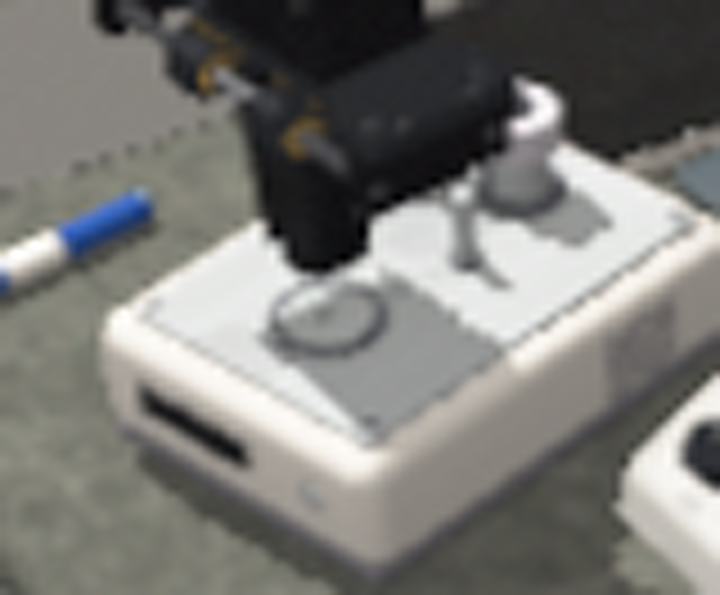

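Aligned: the gripped disc hangs directly over the puck (≈(328,315) in the crop). Lower.

```bash
python3 -m inch '[[[0,0,0.2],0,1],[[0,0,0.15],0,1],[[0,0,0.1],0,1],[[0,0,0.02],0,1],[[0,0,0.02],0,1],[[0,0,0.01],0,1],[[0,0,0.01],0,1],[[0,0,0],0,1],[[0,0,0],0,1],[[0,0,0],0,1]]'
```

```text
t: 19.25
eef_pos: [468.4, 252.8, 57.3]
tcp_rot: [3.141, 0.0, -2.967]
ft_force: [0.5, -0.5, -0.4]
opening: 0.292
grip_force: 30.0
```

```bash
python3 -m inch '[[[0,0,0.01],0,1],[[0,0,0],0,0.2],[[0,0,0],0,0],[[0,0,0],0,-0.1],[[0,0,0],0,-0.1],[[0,0,0],0,-0.1],[[0,0,-0.1],0,-0.1],[[0,0,-0.6],0,-0.1],[[0,0,-1],0,-0.1],[[0,0,-0.5],0,-0.1]]'
cat > w.py <<'E'
from h import *
np.set_printoptions(precision=1,suppress=True)
P={n:eyes.read_camera(n) for n in("top","scene")}
for n in P:
    p=P[n]
    for r in eyes.cut_out("round_slice",p)[:3]:
        print(n," cut",round(r["score"],2),np.array(r["centre"]),onz(p,r["centre"],86),r["mask"].sum())
    for r in eyes.spot_point("knob_top",p)[:2]: print(n,"kt",r["score"],np.array(r["centre"]),onz(p,r["centre"],168.5))
    r0,r1,c0,c1=((180,220,225,265) if n=="top" else (145,175,268,305))
    g=p["pixels"].mean(2)[r0:r1,c0:c1];k,l,s,ce=cv2.connectedComponentsWithStats((g<80).astype(np.uint8))
    for i in range(1,k):
        if s[i,4]>8: print(n,s[i],onz(p,(ce[i][1]+r0,ce[i][0]+c0),86))
E
python3 w.py
```

```text
t: 20.5
eef_pos: [468.9, 253.0, 191.9]
tcp_rot: [3.141, 0.004, -2.967]
ft_force: [0.1, 0.1, -0.5]
opening: 0.548
grip_force: 0.0
top  cut 0.6 [200.2 243.9] [460.5 254.9  86. ] 55
top kt 0.32 [196.6 241.6] [460.2 241.6 168.5]
top [  0   0  33  40 832] [477.1 275.7  86. ]
top [21 37 10  3 17] [406.  230.5  86. ]
scene  cut 0.53 [158.8 285.6] [473.7 261.5  86. ] 24
scene kt 0.46 [118.  275.1] [505.7 392.5 168.5]
scene [14 13  8  6 41] [469.7 252.7  86. ]
```

Slice is on the puck (scene blob (469.7, 252.7)). Now refine the knob position.

```bash
cat > k.py <<'E'
from h import *
np.set_printoptions(precision=1,suppress=True)
cams={n:eyes.read_camera(n) for n in("top","scene")}
hub=np.array([573.9,286.1])
def proj(p,q):
    E=np.array(p["extrinsics"]);v=E[:3,:3]@np.array(q)+E[:3,3];return np.array([v[1]/v[2]*p["fy"]+p["cy"],v[0]/v[2]*p["fx"]+p["cx"]])
for n,(r0,r1,c0,c1) in dict(top=(170,195,185,206),scene=(112,135,268,290)).items():
    g=cv2.cvtColor(cv2.imread(f"pics/{n}0.png"),cv2.COLOR_BGR2GRAY)[r0:r1,c0:c1]
    k,l,s,ce=cv2.connectedComponentsWithStats((g<75).astype(np.uint8))
    i=1+s[1:,4].argmax();print(n,"blob",s[i]+[c0,r0,0,0,0],ce[i][::-1]+[r0,c0])
for n in cams:
    for a in(125,129.3,133):
        d=np.radians(a);q=hub+110*np.array([np.cos(d),np.sin(d)])
        print(n,a,q,"z133",proj(cams[n],(*q,133)),"top",proj(cams[n],(*q,168.5)))
E
python3 k.py
```

```text
top blob [196 177  10   9  50] [182.  201.7]
scene blob [274 121   9  10  60] [126.  278.2]
top 125 [510.8 376.2] z133 [180.4 200.2] top [178.1 195.8]
top 129.3 [504.2 371.2] z133 [182.6 201.7] top [180.4 197.3]
top 133 [498.9 366.5] z133 [184.4 203.2] top [182.3 198.8]
scene 125 [510.8 376.2] z133 [128.  279.2] top [119.8 278.4]
scene 129.3 [504.2 371.2] z133 [129.2 278.2] top [121.1 277.4]
scene 133 [498.9 366.5] z133 [130.4 277.5] top [122.2 276.6]
```

```bash
python3 -m inch '[[[-0.3,0.6,0],0,-0.3],[[-0.32,0.64,0],0,-0.3],[[-0.3,0.6,0],0,-0.3],[[0,0,0],1,-0.3],[[0,0,0],1,-0.3],[[0,0,0],1,-0.3],[[0,0,0],1,-0.3],[[0,0,0],1,-0.3],[[0,0,0],1,-0.3],[[0,0,0],1,-0.3]]'; python3 -m inch '[[[0,0,0],1,-0.3],[[0,0,0],1,-0.3],[[0,0,0],1,-0.3],[[0,0,0],1,-0.3],[[0,0,0],1,-0.3],[[0,0,0.3],0.14,-0.3],[[0,0,0.3],0,-0.3],[[0,0,0.1],0,-0.3],[[0,0,0],0,-0.3],[[0,0,0],0,-0.3]]'
```

```text
t: 22.15
eef_pos: [503.3, 370.9, 187.4]
tcp_rot: [-3.14, -0.001, 2.702]
ft_force: [0.6, -0.5, -0.3]
opening: 0.652
grip_force: 0.0
t: 23.4
eef_pos: [503.8, 371.2, 147.1]
tcp_rot: [3.141, 0.0, 2.257]
ft_force: [-0.1, 0.4, 0.5]
opening: 0.648
grip_force: 0.0
```

```bash
python3 -m inch '[[[0,0,0.2],0,-0.3],[[0,0,0.2],0,-0.3],[[0,0,0.08],0,-0.3],[[0,0,0],0,0.1],[[0,0,0],0,0.3],[[0,0,0],0,1],[[0,0,0],0,1],[[0,0,0],0,1],[[0,0,0],0,1],[[0,0,0],0,1]]'
```

```text
t: 24.65
eef_pos: [503.7, 371.3, 118.1]
tcp_rot: [3.141, -0.0, 2.257]
ft_force: [0.4, 2.5, 2.6]
opening: 0.255
grip_force: 30.0
```

```bash
python3 -m inch '[[[-0.007,-0.16,0],-1,1],[[-0.007,-0.16,0],-1,1],[[-0.007,-0.16,0],-1,1],[[-0.007,-0.16,0],-1,1],[[-0.007,-0.16,0],-1,1],[[-0.007,-0.16,0],-1,1],[[0,0,0],0,1],[[0,0,0],0,1],[[0,0,0],0,1],[[0,0,0],0,1]]'; python3 -c "
from h import *
s=env.state();x,y,z=s['eef_pos'];print(np.hypot(x-573.9,y-286.1),np.degrees(np.arctan2(y-286.1,x-573.9)),s['ft_force'],np.degrees(s['tcp_rot'][2]))"
```

```text
t: 25.9
eef_pos: [470.4, 324.9, 117.8]
tcp_rot: [3.142, -0.0, 2.78]
ft_force: [1.0, -0.2, 2.5]
opening: 0.252
grip_force: 30.0
110.57690193527556 159.45153408977376 [ 0.96190815 -0.16126387  2.54614848] 159.2755991481779
```

```bash
python3 -m inch '[[[-0.007,-0.16,0],-1,1],[[-0.007,-0.16,0],-1,1],[[-0.007,-0.16,0],-1,1],[[-0.007,-0.16,0],-1,1],[[-0.007,-0.16,0],-1,1],[[-0.007,-0.16,0],-1,1],[[-0.007,-0.16,0],-1,1],[[0,0,0],0,1],[[0,0,0],0,1],[[0,0,0],0,1]]'; python3 -c "
from h import *
s=env.state();x,y,z=s['eef_pos'];print(np.hypot(x-573.9,y-286.1),np.degrees(np.arctan2(y-286.1,x-573.9)),s['ft_force'],s['moment'],np.degrees(s['tcp_rot'][2]))"
```

```text
t: 27.15
eef_pos: [466.4, 258.8, 117.8]
tcp_rot: [-3.142, -0.0, -2.893]
ft_force: [-1.9, -2.7, 2.1]
opening: 0.254
grip_force: 30.0
110.90045283383222 -165.75842164703263 [-1.92467144 -2.72251338  2.09445802] [-0.33630356  0.21371108 -0.03399123] -165.75179590971098
```

```bash
python3 -m inch '[[[0,-0.03,0],-0.2,1],[[0,-0.03,0],-0.2,1],[[0,-0.03,0],-0.2,1],[[0,-0.01,0],-0.05,1],[[0,0,0],0,1],[[0,0,0],0,1],[[0,0,0],0,1],[[0,0,0],0,1],[[0,0,0],0,1],[[0,0,0],0,1]]'; python3 -c "
from h import *
s=env.state();x,y,z=s['eef_pos'];print(np.hypot(x-573.9,y-286.1),np.degrees(np.arctan2(y-286.1,x-573.9)),s['ft_force'],s['moment'],np.degrees(s['tcp_rot'][2]))"
```

```text
t: 28.4
eef_pos: [468.1, 252.8, 117.8]
tcp_rot: [3.142, -0.0, -2.835]
ft_force: [-2.6, -2.5, 2.2]
opening: 0.252
grip_force: 30.0
110.87690654898748 -162.53650020273776 [-2.57792518 -2.48114693  2.18609623] [-0.4538236   0.49883557 -0.0372342 ] -162.45050525110878
```

```bash
python3 -m inch '[[[0,-0.015,0],-0.1,1],[[0,-0.015,0],-0.1,1],[[0,-0.015,0],-0.1,1],[[0,0,0],0,1],[[0,0,0],0,1],[[0,0,0],0,1],[[0,0,0],0,1],[[0,0,0],0,1],[[0,0,0],0,1],[[0,0,0],0,1]]'; python3 -c "
from h import *
s=env.state();x,y,z=s['eef_pos'];print(np.hypot(x-573.9,y-286.1),np.degrees(np.arctan2(y-286.1,x-573.9)),s['ft_force'],s['moment'],np.degrees(s['tcp_rot'][2]))"
```

```text
t: 29.65
eef_pos: [468.7, 251.0, 117.9]
tcp_rot: [3.14, 0.0, -2.809]
ft_force: [-5.0, 5.9, 2.2]
opening: 0.252
grip_force: 30.0
110.87032034518757 -161.5659940618288 [-4.96898825  5.93438653  2.18959169] [ 0.89854558  1.02068119 -0.23005897] -160.95968148184687
```

At the stop (tangential reaction ≈ 8 N). Press down.

```bash
python3 -m inch '[[[0,0,0.02],0,1],[[0,0,0.02],0,1],[[0,0,0.02],0,1],[[0,0,0.02],0,1],[[0,0,0.02],0,1],[[0,0,0.02],0,1],[[0,0,0.02],0,1],[[0,0,0.02],0,1],[[0,0,0.02],0,1],[[0,0,0],0,1]]'; python3 -c "
from h import *
s=env.state();x,y,z=s['eef_pos'];print(s['ft_force'],s['moment'])"
```

```text
t: 30.9
eef_pos: [468.8, 251.1, 108.0]
tcp_rot: [3.14, 0.001, -2.809]
ft_force: [-9.9, 3.1, 14.2]
opening: 0.253
grip_force: 30.1
[-9.93025491  3.05219776 14.24529945] [ 0.67306891  1.59590416 -0.21538285]
```

```bash
python3 -m inch '[[[0,0,0.01],0,1],[[0,0,0.01],0,1],[[0,0,0.01],0,1],[[0,0,0],0,1],[[0,0,0],0,1],[[0,0,0],0,1],[[0,0,0],0,1],[[0,0,0],0,1],[[0,0,0],0,1],[[0,0,0],0,1]]'; python3 -c "
from h import *
s=env.state();x,y,z=s['eef_pos'];print(s['ft_force'],s['moment'])"
```

```text
t: 32.15
eef_pos: [468.9, 251.1, 107.6]
tcp_rot: [3.14, 0.002, -2.809]
ft_force: [-13.6, 1.2, 29.9]
opening: 0.254
grip_force: 30.3
[-13.62834732   1.23657481  29.85190971] [ 0.31148412  2.46028451 -0.2118892 ]
```

```bash
python3 -c "
from cell import env
print(env.job_done())"
```

```text
the job is handed in; nothing more can be done
None
```

I handed the job in with the round slice on the crystal, the arm against its stop and the knob held down on its hard stop with about 30 N; no verdict came back, and I couldn't see the slice under the anvil at the end.

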